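# Shut the gauge stand's drawer and hold its sprung rod at the mark

### The job

The gauge stand on the printing table is needed to set a screen: first push its open drawer fully home, past its detent, so that nothing stands out under the gauge. Then take the upright grip plate on the end of the sprung gauge rod and draw the rod out until the plate stands right above the cross-wise mark rider on the bar beneath it, and finish holding it there against the spring, without letting go. Leave the mark rider and all the other things on the table where they are.

Things in the scene. Friction and masses are not known exactly. Their poses are not given: they have to be found in the camera images.
- station: the gauge stand: a low plywood cabinet fixed to the table, 220 mm deep (x), 260 wide (y), 100 tall, with one drawer. Origin: centre of its underside, at table height; x points away from its front (front face at x = -110 mm), y to the left seen from the robot, z up. Its place and yaw (up to 0.3 rad either way) differ each time.
- gauge: the fixed gauge on the stand (same origin and axes as the stand), at y = +75 mm: a 20 mm thick dark tube, axis 137 mm above the table, mouth at x = -105 mm, from which the thinner rod slides out to the front; under the rod a 24 mm wide steel bar with scale lines, z = 100 to 106 mm, reaching forward to x = -290 mm, over the open drawer.
- station_drawer0 (a joint): how far the drawer is open, m: 0 is fully home, it slides out along the stand's -x; starts 60 to 110 mm open. It drags with about 1 N, and between about 15 and 6 mm takes about 5 N in all to pass its detent, which then draws it home and keeps it there; at 0 it meets a hard stop.
- station_drawer0_handle (a point): the middle of the drawer's handle, a steel bar 11 mm thick and 120 mm long along the stand's y, 62 mm above the table, its axis 35 mm in front of the drawer's front panel (full cabinet width, z = 15 to 88 mm). With the drawer home it lies at x = -145 mm, y = 0 of the stand.
- gauge_rod (a joint): how far the gauge rod is drawn out, m: 0 is its rest, it grows as the plate moves along the stand's -x, 125 mm is its end stop. A spring pulls it back: 2.7 N at rest and 55 N/m more (about 6 to 8.5 N at the mark). Let go, it springs back.
- grip_plate: a black upright plate on the front end of the 10 mm rod: 12 mm thick along the rod, 24 wide across it (stand's y), 50 tall, z = 125 to 175 mm, nothing beside it. Origin: on the rod's axis in the middle of the plate's thickness, 137 mm above the table; axes as the stand's. At rest it is at x = -150, y = +75 mm of the stand; only slides along the stand's x.
- mark (a point): the mark rider, a thin aluminium cross-bar 6 mm thick along the rod, 64 mm wide across it, straddling the steel bar below the rod; this point: middle of its upper face, 113 mm above the table, 12 mm below the plate's lower edge. Axes as the stand's. Clamped at a different place each time, 55 to 100 mm in front of the plate's rest.
- ink_pot: a small round ink jar 64 mm across and 75 mm tall standing on the right of the stand's top. A bystander; origin: centre of its underside.
- squeegee: a printer's squeegee, a wooden board about 280 x 75 x 24 mm with a rubber blade, lying on the table right of the drawer. A bystander; origin: centre of its underside.
- spatula: an ink spatula lying on the table left of the drawer. A bystander; origin: centre of its underside.
- tape_roll: a paper tape roll 100 mm across, 25 mm high, lying left of the stand. A bystander; origin: centre of its underside.
- mug: a steel cup 80 mm across, 95 mm tall, on the left of the table. A bystander; origin: centre of its underside.
- wash_bottle: a bottle 60 mm across, 160 mm tall, right of the stand. A bystander; origin: centre of its underside.

How it is judged:
By the outcome, as a careful person would: the job done as asked, in the order asked, and still so for the second after the job is handed in, while the arm keeps its last pose, push and grip.
It also fails if it takes over 48 s, if anything falls off the work surface, if the arm or the gripper's body presses on something with over 40 N, if the wrist force passes 120 N, or if a joint passes its speed limit or range.

### The arm

A 6-joint arm with a two-finger parallel gripper is mounted at the origin on the work surface. World frame = base frame: x ahead of the robot, y to its left, z up, the work surface at z = 0. Lengths are in m, angles in rad, forces in N, time in s.
With the tool pointing down it reaches from about 0.35 to 0.925 m from the base axis. Payload 6.4 kg.
Tool frame: the origin (TCP) lies between the finger pads; the fingertips stand 11 mm ahead of it and the grasp point (between the pads) lies 8 mm behind it; z points along the fingers, y is the line along which they close (so a half turn about z gives the same grasp; the last joint's range is limited). The gripper opens to 85 mm and grips with 20 to 120 N. Pads are 22 mm wide; open, the fingers measure 114 mm over their backs; the gripper's body (76 mm by 85 mm) begins 54 mm behind the grasp point. The pads swing forward as they close: fully open they stand 13 mm farther back than shut.
Start: joints at [1.1, 0.245, 1.558, -0, 1.339, -0.174], TCP at [0.19, 0.622, 0.242] pointing down, gripper open.
Joint ranges: [-3.13, 3.13], [-1.02, 2.26], [0.13, 2.54], [-0.95, 4.09], [0.21, 2.88], [-2.74, 2.74]. Speed limits (rad/s): [2.57, 2.57, 3.14, 3.14, 3.14, 3.14].

### API

Orientations are given as a unit quaternion [x, y, z, w].
In Python, from bench import manip gives the robot as it stands.
- The arm moves only by the tool jog_arm, never from a script. Its argument "targets" is a list of rows, each an object with "dp": the shift along the tool's x, y, z in mm, a list of three; "rotation": the turn, a rotation vector about the tool's x, y, z in degrees, a list of three; "gripper": the opening, from -1 (shut) to 1 (fully open), so that 0 is half open. In form: [{"dp": [dx, dy, dz], "rotation": [rx, ry, rz], "gripper": gripper}, ...]. A call has 1 to 5 rows; each row shifts and turns the commanded pose from where the row before left it, along the tool's axes as they then stand; what a row does not reach is not made up. A row lasts 1/10 s, in which the tool goes at most 50 mm and 8.59 degrees, less where a joint would pass 70% of its speed; a pose out of reach is approached as far as the arm can. A call with a gripper value outside its range is refused whole. The fingers move at their own pace and stop on an object; "force" is the grip in N (left out, the last holds). Time passes only in rows, so rows that do not move let the fingers close. It gives the time, the measured TCP pose, the force, the opening and the grip force at its end, in the units of the state.
- manip.get_obs(): the state, without advancing time (a new reading comes with each control period).
- manip.grab_frame(name): name is "scene" or "top" or "wrist"; returns the picture (420x560x3 uint8, blue, green, red); there is no depth.
- manip.calibration(name): a dict with "fx", "fy", "cx", "cy" (pixels), "origin" and "orientation" of the camera in the world; the wrist camera has in their place "hand_eye" (4x4, takes a point from camera to tool coordinates, whose origin is the TCP and whose axes are the flange's). Camera axes: x right, y down, z forward; pixel columns grow to the right and rows downward; lengths in m; the calibration is good to about 2 mm. A picture is of the moment at which its call begins: read the wrist's pose just before it. calibration takes no time and is no camera call.
- manip.finish_job(): hands the job in; it is judged then, once.
The state is a dict: "time": time; "qpos": joint angles; "joint_velocities": joint speeds; "joint_efforts": joint torques, N m; "tool_pos": TCP position; "tcp_rot": TCP orientation; "ft_force": force on the tool from outside, world axes, zero at the start; "torque": the same for the moment, N m; "grip_width": finger opening in m; "grip_force": force on a finger pad.
Only numpy, scipy, OpenCV 4.12 (cv2) and the standard library are available. Lean on these libraries where they do the work, as an engineer would, in place of code of your own. Each camera call takes 0.05 s, during which the arm holds its last target. There are 200 camera calls.

## Working session

There is one attempt and no reset: what is moved stays moved. The work goes in short steps, Python scripts to look and compute and a tool call to move; the robot and the scene stay as the last step left them, time stands still between calls to the robot, and variables do not carry over. Pictures are saved under pics/ and viewed, at most 10 in all, crops included, and the job is handed in when it is done.

Besides the shell and the picture viewer there is one more tool, called as name(argument=value, ...), one argument or row to a line, values as JSON. jog_arm: Moves the arm, as the interface text tells. Its arguments: {"type":"object","properties":{"targets":{"type":"array"},"force":{"type":"number"}},"required":["targets"]}

```bash
mkdir -p pics; python3 - <<'E'
from bench import manip
import cv2
o=manip.get_obs();print(o['tool_pos'],o['tcp_rot'],o['grip_width'],o['time'])
for n in("scene","top"):
    print(n,manip.calibration(n)); cv2.imwrite(f"pics/{n}0.png",cv2.resize(manip.grab_frame(n),(800,600),interpolation=cv2.INTER_CUBIC))
print(manip.calibration("wrist"))
E
```

```text
[0.1898253  0.62108704 0.24117155] [ 1.47840746e-01  9.89010689e-01 -9.37267740e-04 -3.04497544e-04] 0.0855718132412577 0.0
scene {'fx': 484.8487745772059, 'fy': 484.8487745772059, 'cx': 278.1436194271701, 'cy': 203.34757921621318, 'origin': array([1.32964225, 0.26524524, 0.91496721]), 'orientation': array([ 0.53686217,  0.75373794, -0.30392814, -0.22646371])}
top {'fx': 412.6454965170316, 'fy': 412.6454965170316, 'cx': 282.8532286719093, 'cy': 205.57656485792154, 'origin': array([0.45688629, 0.00953222, 1.18829709]), 'orientation': array([ 0.70878265, -0.70296495,  0.03878111, -0.04431096])}
{'fx': 376.6741705422252, 'fy': 376.6741705422252, 'cx': 280.51390131336734, 'cy': 215.97264851371298, 'hand_eye': array([[ 9.46837457e-05, -9.59416736e-01, -2.81992052e-01,
         7.14105835e-02],
       [ 9.99999831e-01,  2.52559691e-04, -5.23512148e-04,
         4.41602626e-04],
       [ 5.73486142e-04, -2.81991955e-01,  9.59416598e-01,
        -1.30725695e-01],
       [ 0.00000000e+00,  0.00000000e+00,  0.00000000e+00,
         1.00000000e+00]])}
```

View pics/scene0.png

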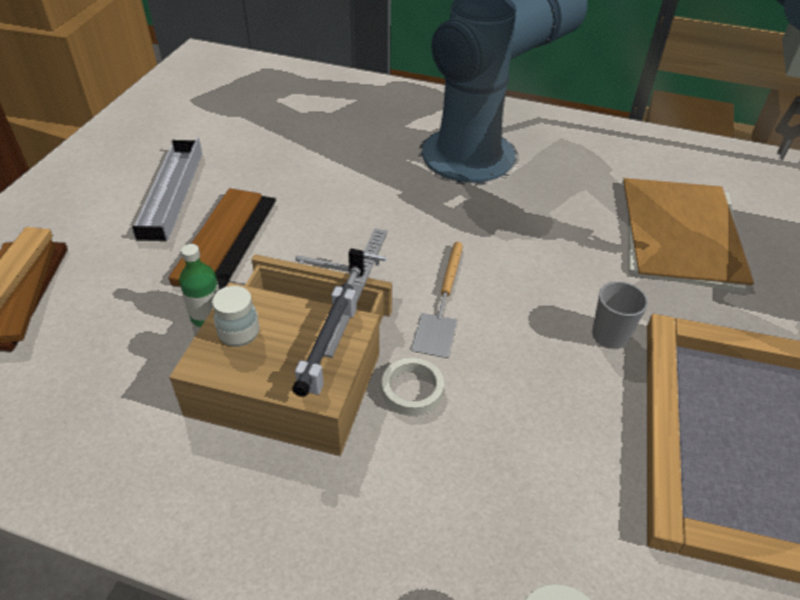

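View pics/top0.png

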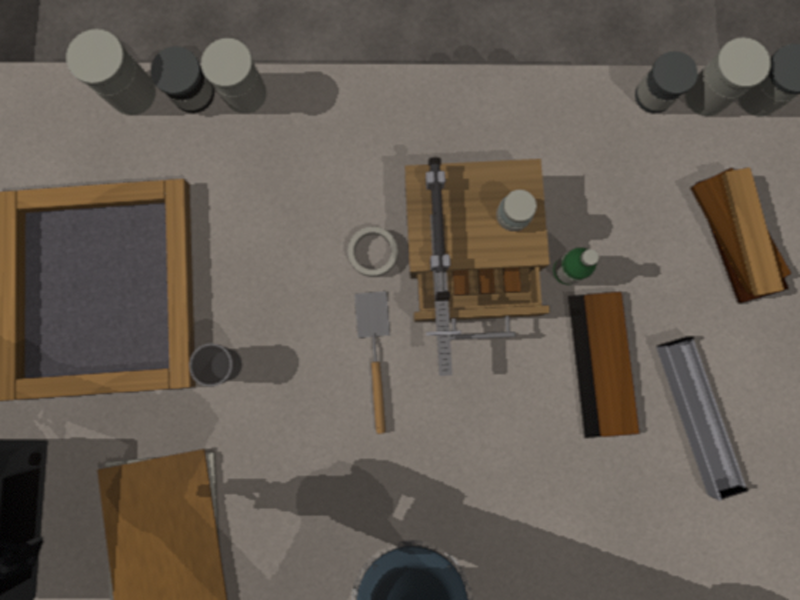

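The scene picture shows the stand with its open drawer at about (290,340), and the rod's plate at (357,262). In the top picture the stand's top spans (406–547, 160–270), with the handle at about (475,335) and the bar tip at (445,372). Next I'll enlarge both.

```bash
python3 - <<'E'
import cv2
from bench import manip
f=manip.grab_frame("top")[100:265,255:420]; cv2.imwrite("pics/t1.png",cv2.resize(f,None,fx=3.6,fy=3.6,interpolation=cv2.INTER_CUBIC))
f=manip.grab_frame("scene")[155:320,115:285]; cv2.imwrite("pics/s1.png",cv2.resize(f,None,fx=3.6,fy=3.6,interpolation=cv2.INTER_CUBIC))
E
```

```text
(no output)
```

View pics/t1.png

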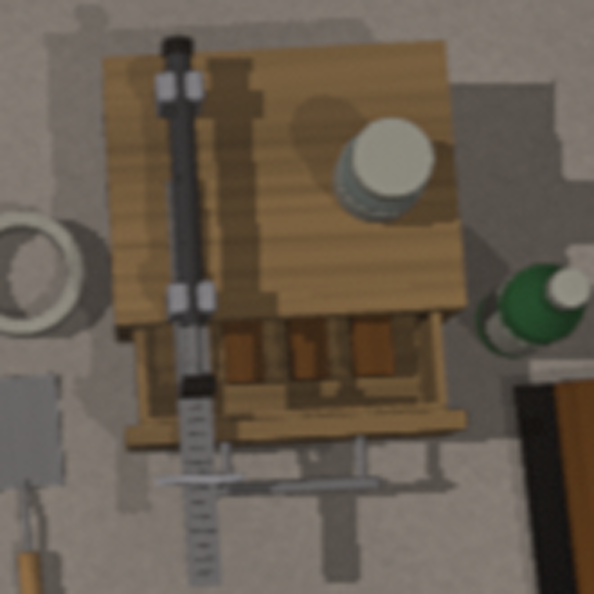

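View pics/s1.png

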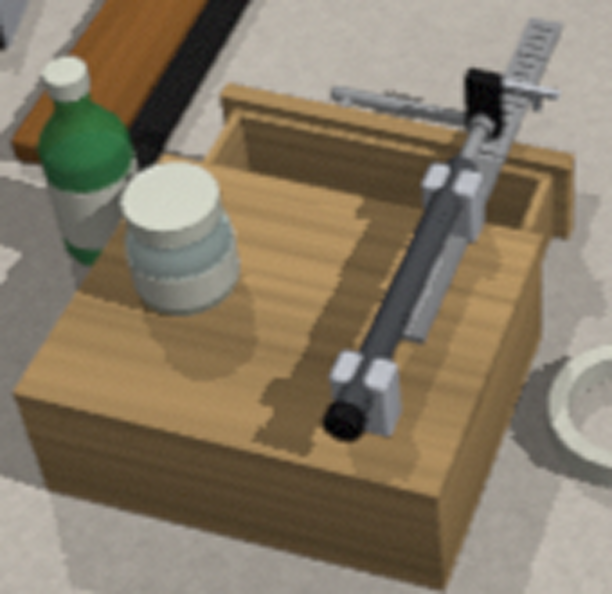

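The top crop gives the stand's corners: BL (104,58), BR (445,42), FR (466,303) and FL (116,326). It also shows the bar tip at (205,584), the rider from (160,480) to (240,482), the panel's front edge from (127,447) to (465,430) and the handle's right end at (378,485). The scene crop adds BR (18,397), BL (438,497) and the rider's end at (556,95).

```bash
cat > h.py <<'E'
import numpy as np
from scipy.spatial.transform import Rotation as R
from bench import manip
C={n:manip.calibration(n) for n in("top","scene")}
def proj(n,P):
    c=C[n]; p=R.from_quat(c['orientation']).inv().apply(np.atleast_2d(P)-c['origin'])
    return np.c_[c['fx']*p[:,0]/p[:,2]+c['cx'],c['fy']*p[:,1]/p[:,2]+c['cy']]
def ray_z(n,uv,z):
    c=C[n]; d=R.from_quat(c['orientation']).apply([(uv[0]-c['cx'])/c['fx'],(uv[1]-c['cy'])/c['fy'],1])
    return c['origin']+d*(z-c['origin'][2])/d[2]
def world(s,P):
    P=np.atleast_2d(P); c,q=np.cos(s[2]),np.sin(s[2])
    return np.c_[s[0]+c*P[:,0]-q*P[:,1], s[1]+q*P[:,0]+c*P[:,1],P[:,2]]
def local(s,P):
    c,q=np.cos(s[2]),np.sin(s[2]);a,b=P[0]-s[0],P[1]-s[1];return np.array([c*a+q*b,-q*a+c*b,P[2]])
E
cat > fit.py <<'E'
from h import *
from scipy.optimize import least_squares
T=np.array([[104,58],[445,42],[466,303],[116,326],[205,584]])/3.6+[255,100]
PT=np.array([[.11,.13,.1],[.11,-.13,.1],[-.11,-.13,.1],[-.11,.13,.1],[-.29,.075,.106]])
S=np.array([[18,397],[438,497],[443,588],[55,490],[545,22]])/3.6+[115,155]
PS=np.array([[.11,-.13,.1],[.11,.13,.1],[.11,.13,0],[.11,-.13,0],[-.29,.075,.106]])
for use in((1,1),(1,0),(0,1)):
    f=lambda s:np.r_[use[0]*(proj("top",world(s,PT))-T).ravel(),use[1]*(proj("scene",world(s,PS))-S).ravel()]
    r=least_squares(f,[.65,-.03,0]);print(r.x,r.cost,np.round(r.fun,1))
    s=r.x
    L=lambda n,p,z:np.round(local(s,ray_z(n,np.array(p)/3.6+([255,100] if n=="top" else [115,155]),z)),4)
    print("mark",L("top",(160,480),.113),L("top",(240,482),.113),L("scene",(556,95),.113))
    print("panel",L("top",(127,447),.088),L("top",(465,430),.088),"handle",L("top",(378,485),.067))
    print("plate top",L("top",(199,377),.175),L("top",(199,397),.145))
E
python3 fit.py
```

```text
[ 0.73154238 -0.11424151  0.06287703] 39.78343615539562 [-1.6 -0.8 -1.1 -1.6 -0.2  5.6 -0.5  4.5 -0.3 -0.1 -2.2  0.1 -0.2  0.8
  0.6  2.1 -2.6  1.6 -0.6 -0.3]
mark [-0.2141  0.1026  0.113 ] [-0.2186  0.045   0.113 ] [-0.2107  0.1071  0.113 ]
panel [-0.1871  0.1247  0.088 ] [-0.1882 -0.1263  0.088 ] handle [-0.2245 -0.0626  0.067 ]
plate top [-0.148   0.0739  0.175 ] [-0.1587  0.0728  0.145 ]
[ 0.73578281 -0.11638936  0.06069691] 22.093818457057623 [-0.8 -2.4 -0.3 -3.   0.4  4.1  0.2  2.9  0.3 -1.8 -0.   0.  -0.   0.
 -0.   0.  -0.   0.  -0.   0. ]
mark [-0.2184  0.1045  0.113 ] [-0.2228  0.0469  0.113 ] [-0.2151  0.109   0.113 ]
panel [-0.1915  0.1267  0.088 ] [-0.192  -0.1243  0.088 ] handle [-0.2285 -0.0607  0.067 ]
plate top [-0.1523  0.076   0.175 ] [-0.1629  0.0749  0.145 ]
[ 0.72823738 -0.11334392  0.05985286] 4.753542102368162 [-0.   0.  -0.  -0.  -0.   0.  -0.   0.  -0.   0.  -1.  -1.2  0.7 -0.2
  1.4  1.1 -1.5  0.4  0.5 -0.9]
mark [-0.2111  0.1009  0.113 ] [-0.2155  0.0432  0.113 ] [-0.2078  0.1053  0.113 ]
panel [-0.1842  0.123   0.088 ] [-0.1846 -0.1279  0.088 ] handle [-0.2211 -0.0644  0.067 ]
plate top [-0.145   0.0724  0.175 ] [-0.1557  0.0712  0.145 ]
```

jog_arm(
  targets=[
    {"dp": [-31, -39, 0], "rotation": [0, 0, 0], "gripper": -1},
    {"dp": [-31, -39, 0], "rotation": [0, 0, 0], "gripper": -1},
    {"dp": [-31, -39, 0], "rotation": [0, 0, 0], "gripper": -1},
    {"dp": [-31, -39, 0], "rotation": [0, 0, 0], "gripper": -1},
    {"dp": [-31, -39, 0], "rotation": [0, 0, 0], "gripper": -1},
  ],
)

```text
time: 0.7
tool_pos: [0.2815, 0.388, 0.2421]
tcp_rot: [0.148, 0.989, -0.0, 0.0]
ft_force: [2.2, -0.3, 0.3]
grip_width: 0.0122
grip_force: 0.0
```

jog_arm(
  targets=[
    {"dp": [-31, -39, 0], "rotation": [0, 0, 0], "gripper": -1},
    {"dp": [-31, -39, 0], "rotation": [0, 0, 0], "gripper": -1},
    {"dp": [-31, -39, 0], "rotation": [0, 0, 0], "gripper": -1},
    {"dp": [-31, -39, 0], "rotation": [0, 0, 0], "gripper": -1},
    {"dp": [-31, -39, 0], "rotation": [0, 0, 0], "gripper": -1},
  ],
)

```text
time: 1.2
tool_pos: [0.3727, 0.1561, 0.2424]
tcp_rot: [0.148, 0.989, 0.0, 0.001]
ft_force: [0.9, 0.6, -0.1]
grip_width: 0.0001
grip_force: 0.0
```

jog_arm(
  targets=[
    {"dp": [-31, -39, 0], "rotation": [0, 0, 0], "gripper": -1},
    {"dp": [-31, -39, 0], "rotation": [0, 0, 0], "gripper": -1},
    {"dp": [-31, -39, 0], "rotation": [0, 0, 0], "gripper": -1},
    {"dp": [-31, -39, 0], "rotation": [0, 0, 0], "gripper": -1},
    {"dp": [-31, -39, 0], "rotation": [0, 0, 0], "gripper": -1},
  ],
)

```text
time: 1.7
tool_pos: [0.4639, -0.076, 0.2424]
tcp_rot: [0.148, 0.989, 0.0, 0.0]
ft_force: [0.9, 1.1, -0.3]
grip_width: 0.0
grip_force: 0.0
```

jog_arm(
  targets=[
    {"dp": [0, 0, 0], "rotation": [0, 0, -7], "gripper": -1},
    {"dp": [0, 0, 0], "rotation": [0, 0, -7], "gripper": -1},
    {"dp": [0, 0, 0], "rotation": [0, 0, -6.6], "gripper": -1},
    {"dp": [0, 0, 0], "rotation": [0, 0, 0], "gripper": -1},
    {"dp": [0, 0, 0], "rotation": [0, 0, 0], "gripper": -1},
  ],
)

```text
time: 2.2
tool_pos: [0.4636, -0.0738, 0.2422]
tcp_rot: [-0.03, 1.0, 0.0, -0.0]
ft_force: [0.1, 0.6, -0.0]
grip_width: 0.0
grip_force: 0.0
```

```bash
python3 - <<'E'
from h import *
import cv2,json
o=manip.get_obs();f=manip.grab_frame("wrist")
print(o['time'],o['tool_pos'],o['tcp_rot'],o['ft_force'],o['grip_width'])
json.dump([list(o['tool_pos']),list(o['tcp_rot'])],open('w1.json','w'))
cv2.imwrite("pics/w1.png",cv2.resize(f,(800,600),interpolation=cv2.INTER_CUBIC))
E
```

```text
2.2 [ 0.46359751 -0.07376213  0.24222381] [-3.02033727e-02  9.99543773e-01  1.66319886e-05 -3.75959320e-05] [ 0.05489367  0.60076927 -0.01739158] 1.4849985299880816e-05
```

View pics/w1.png

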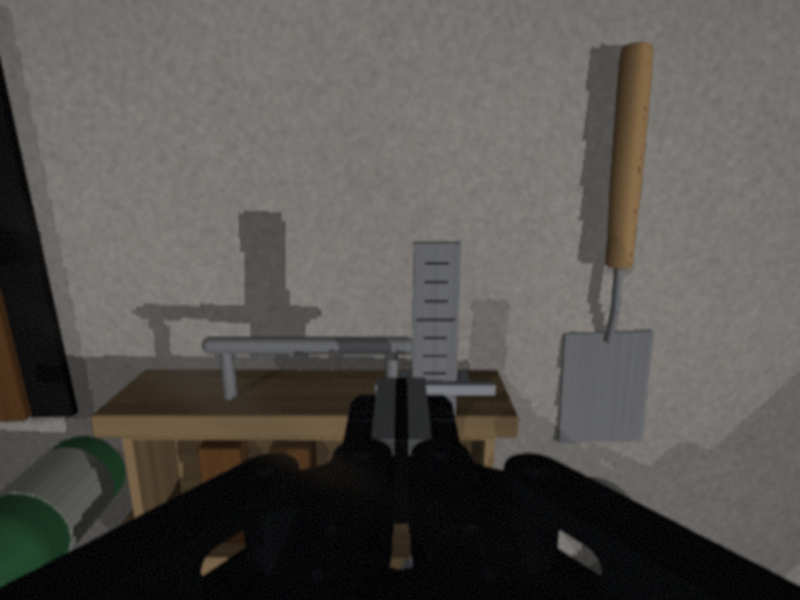

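The wrist picture, before enlarging, shows the bar tip's corners at (414,242) and (460,242) and the rider from (375,388) to (496,390). The handle runs from (205,344) to (410,344), and the panel's upper front edge from (97,417) to (515,417).

```bash
cat >> h.py <<'E'
HE=manip.calibration("wrist"); 
def wray(pose,uv,z):
    A=R.from_quat(pose[1]); H=HE['hand_eye']
    o=A.apply(H[:3,3])+pose[0]
    d=A.apply(H[:3,:3]@[(uv[0]-HE['cx'])/HE['fx'],(uv[1]-HE['cy'])/HE['fy'],1])
    return o+d*(z-o[2])/d[2]
E
python3 - <<'E'
from h import *
import json
p=json.load(open('w1.json'))
W=lambda uv,z:wray(p,np.array(uv)*.7,z)
a,b=W((414,242),.106),W((460,242),.106)
m1,m2=W((375,388),.113),W((496,390),.113)
f1,f2=W((97,417),.088),W((515,417),.088)
print(a,b,m1,m2,f1,f2,W((205,344),.0675),W((410,344),.0675))
print("widths",np.hypot(*(b-a)[:2]),np.hypot(*(m2-m1)[:2]),np.hypot(*(f2-f1)[:2]))
d=f1-f2; yaw=np.arctan2(-(d[0]),d[1]); print("yaw",[np.arctan2(-q[0],q[1]) for q in (f2-f1,m2-m1,b-a)])
for yaw in(.055,.06,.065):
    t=(a+b)/2; c,s=np.cos(yaw),np.sin(yaw)
    o=[t[0]+c*.29+s*.075,t[1]+s*.29-c*.075,yaw]; print(o,local(o,(m1+m2)/2),local(o,(f1+f2)/2),local(o,W((307,344),.0675)))
E
```

```text
[ 0.43575758 -0.06863481  0.106     ] [ 0.43436653 -0.04572919  0.106     ] [ 0.51297183 -0.08415032  0.113     ] [ 0.5102379  -0.02046847  0.113     ] [ 0.5530193  -0.24677249  0.088     ] [ 0.53807361 -0.001944    0.088     ] [ 0.51141332 -0.18905236  0.0675    ] [ 0.50389253 -0.06557093  0.0675    ]
widths 0.022947821430899816 0.06374051149766899 0.24528424546755992
yaw [np.float64(0.06096987704716525), np.float64(0.042904638575174806), np.float64(0.06065506127481667)]
[np.float64(0.7287464630685531), np.float64(-0.11612663492996278), 0.055] [-0.21330508  0.07565751  0.113     ] [-0.1833755   0.00185176  0.088     ] [-0.22137239  0.00069507  0.0675    ]
[np.float64(0.7290375139497869), np.float64(-0.11465748221109393), 0.06] [-0.21330275  0.07527403  0.113     ] [-0.18374257  0.00131955  0.088     ] [-0.22174477  0.00035286  0.0675    ]
[np.float64(0.7293212154599054), np.float64(-0.11318689260825317), 0.065] [-0.21330234  0.07489054  0.113     ] [-0.1841123   0.00078919  0.088     ] [-2.22118860e-01  1.25200484e-05  6.75000000e-02]
```

jog_arm(
  targets=[
    {"dp": [8, -33, 0], "rotation": [0, 0, 0], "gripper": -1},
    {"dp": [0, -34, 20], "rotation": [0, 0, 0], "gripper": -1},
    {"dp": [0, 0, 45], "rotation": [0, 0, 0], "gripper": -1},
    {"dp": [0, 0, 45], "rotation": [0, 0, 0], "gripper": -1},
    {"dp": [0, 0, 40], "rotation": [0, 0, 0], "gripper": -1},
  ],
)

```text
time: 2.75
tool_pos: [0.4595, -0.1412, 0.0906]
tcp_rot: [-0.03, 1.0, -0.0, -0.0]
ft_force: [0.9, -0.5, -0.7]
grip_width: -0.0002
grip_force: 0.0
```

jog_arm(
  targets=[
    {"dp": [0, 0, 34], "rotation": [0, 0, 0], "gripper": -1},
    {"dp": [-15, 0, 0], "rotation": [0, 0, 0], "gripper": -1},
    {"dp": [-15, 0, 0], "rotation": [0, 0, 0], "gripper": -1},
    {"dp": [-10, 0, 0], "rotation": [0, 0, 0], "gripper": -1},
    {"dp": [-10, 0, 0], "rotation": [0, 0, 0], "gripper": -1},
  ],
)

```text
time: 3.25
tool_pos: [0.5099, -0.1378, 0.058]
tcp_rot: [-0.031, 1.0, 0.0, -0.001]
ft_force: [-1.0, 0.1, -1.2]
grip_width: 0.0001
grip_force: 0.7
```

jog_arm(
  targets=[
    {"dp": [-12, 0, 0], "rotation": [0, 0, 0], "gripper": -1},
    {"dp": [-12, 0, 0], "rotation": [0, 0, 0], "gripper": -1},
    {"dp": [-10, 0, 0], "rotation": [0, 0, 0], "gripper": -1},
    {"dp": [-8, 0, 0], "rotation": [0, 0, 0], "gripper": -1},
    {"dp": [0, 0, 0], "rotation": [0, 0, 0], "gripper": -1},
  ],
)

```text
time: 3.75
tool_pos: [0.5533, -0.1356, 0.0589]
tcp_rot: [-0.032, 1.0, -0.0, 0.001]
ft_force: [-0.2, 0.1, -0.1]
grip_width: -0.0003
grip_force: 0.0
```

jog_arm(
  targets=[
    {"dp": [-4, 0, 0], "rotation": [0, 0, 0], "gripper": -1},
    {"dp": [-3, 0, 0], "rotation": [0, 0, 0], "gripper": -1},
    {"dp": [-3, 0, 0], "rotation": [0, 0, 0], "gripper": -1},
  ],
)

```text
time: 4.05
tool_pos: [0.5597, -0.135, 0.0584]
tcp_rot: [-0.032, 0.999, 0.0, -0.003]
ft_force: [-9.7, -1.2, 8.1]
grip_width: -0.0002
grip_force: 4.8
```

jog_arm(
  targets=[
    {"dp": [-3, 0, 0], "rotation": [0, 0, 0], "gripper": -1},
    {"dp": [0, 0, 0], "rotation": [0, 0, 0], "gripper": -1},
  ],
)

```text
time: 4.25
tool_pos: [0.5649, -0.1348, 0.0586]
tcp_rot: [-0.031, 1.0, -0.0, 0.0]
ft_force: [0.4, 0.1, -0.5]
grip_width: 0.0003
grip_force: 0.0
```

jog_arm(
  targets=[
    {"dp": [-3, 0, 0], "rotation": [0, 0, 0], "gripper": -1},
    {"dp": [0, 0, 0], "rotation": [0, 0, 0], "gripper": -1},
  ],
)

```text
time: 4.45
tool_pos: [0.5682, -0.1345, 0.0585]
tcp_rot: [-0.031, 1.0, -0.0, 0.001]
ft_force: [-0.0, -0.6, -0.3]
grip_width: -0.0003
grip_force: 0.0
```

jog_arm(
  targets=[
    {"dp": [-3, 0, 0], "rotation": [0, 0, 0], "gripper": -1},
    {"dp": [0, 0, 0], "rotation": [0, 0, 0], "gripper": -1},
  ],
)

```text
time: 4.65
tool_pos: [0.5688, -0.1344, 0.0582]
tcp_rot: [-0.032, 0.999, 0.0, -0.003]
ft_force: [-11.1, -2.5, 9.5]
grip_width: 0.0001
grip_force: 5.4
```

jog_arm(
  targets=[
    {"dp": [20, 0, 0], "rotation": [0, 0, 0], "gripper": -1},
    {"dp": [20, 0, -20], "rotation": [0, 0, 0], "gripper": -1},
    {"dp": [0, 0, -48], "rotation": [0, 0, 0], "gripper": -1},
    {"dp": [0, 0, -48], "rotation": [0, 0, 0], "gripper": -1},
    {"dp": [0, 0, -48], "rotation": [0, 0, 0], "gripper": 0.3},
  ],
)

```text
time: 5.15
tool_pos: [0.5306, -0.1365, 0.224]
tcp_rot: [-0.031, 1.0, 0.0, 0.0]
ft_force: [0.8, -1.2, -0.5]
grip_width: 0.0134
grip_force: 0.0
```

jog_arm(
  targets=[
    {"dp": [0, 28, -36], "rotation": [0, 0, 0], "gripper": 0.3},
    {"dp": [0, 28, 0], "rotation": [0, 0, 0], "gripper": 0.3},
    {"dp": [0, 28, 0], "rotation": [0, 0, 0], "gripper": 0.3},
    {"dp": [0, 0, 0], "rotation": [0, 0, 0], "gripper": 0.3},
    {"dp": [0, 0, 0], "rotation": [0, 0, 0], "gripper": 0.3},
  ],
)

```text
time: 5.65
tool_pos: [0.5256, -0.0525, 0.2583]
tcp_rot: [-0.032, 0.999, -0.0, 0.0]
ft_force: [-0.4, 0.3, 0.4]
grip_width: 0.0557
grip_force: 0.0
```

```bash
python3 - <<'E'
from h import *
import cv2,json
o=manip.get_obs();f=manip.grab_frame("wrist")
print(o['time'],o['tool_pos'],o['tcp_rot'],o['ft_force'],o['grip_width'],local([.7295,-.1145,.06],o['tool_pos']))
json.dump([list(o['tool_pos']),list(o['tcp_rot'])],open('w2.json','w'))
cv2.imwrite("pics/w2.png",cv2.resize(f,(800,600),interpolation=cv2.INTER_CUBIC))
E
```

```text
5.65 [ 0.52559066 -0.05252469  0.25828519] [-3.19830383e-02  9.99488383e-01 -1.36090499e-04  1.95925566e-04] [-0.35128137  0.26549396  0.42767915] 0.05569752331569746 [-0.19982613  0.07409101  0.25828519]
```

View pics/w2.png

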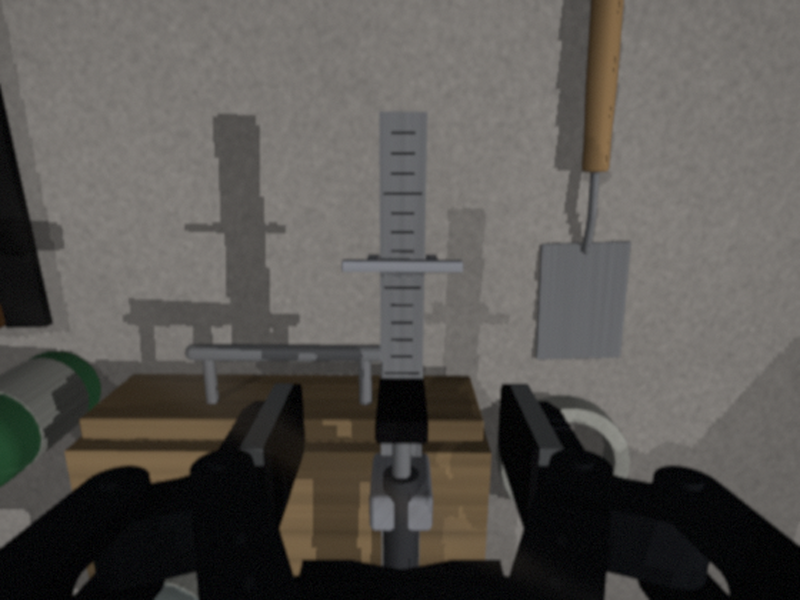

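The wrist view shows the handle now close to the cabinet at row 352, the rider centred at (402,265) and the bar tip at row 112. The plate's lower front edge is at row 380, centred on column 402, with the open fingers either side of it.

```bash
cat > m2.py <<'E'
from h import *
import json
p=json.load(open('w2.json'));s=[.7295,-.1145,.06]
W=lambda uv,z:np.round(local(s,wray(p,np.array(uv)*.7,z)),4)
print("tip",W((403,112),.106),"mark ends",W((343,265),.113),W((462,265),.113),"mid front/back",W((402,261),.113),W((402,269),.113))
print("handle",W((188,352),.0675),W((380,352),.0675))
print("plate low front",W((402,380),.125),"plate top front",W((402,408),.175),"top back",W((402,440),.175), "panel front top",W((280,415),.088),W((280,437),.088),"cab front",W((280,449),.1))
E
python3 m2.py
```

```text
tip [-0.2893  0.075   0.106 ] mark ends [-0.2135  0.044   0.113 ] [-0.2138  0.1061  0.113 ] mid front/back [-0.2158  0.0748  0.113 ] [-0.2115  0.0748  0.113 ]
handle [-0.1471 -0.0614  0.0675] [-0.1476  0.0612  0.0675]
plate low front [-0.1539  0.0751  0.125 ] plate top front [-0.1628  0.075   0.175 ] top back [-0.147   0.0751  0.175 ] panel front top [-0.1136 -0.0002  0.088 ] [-0.0983 -0.0011  0.088 ] cab front [-0.097   0.0014  0.1   ]
```

```bash
python3 - <<'E'
import cv2
f=cv2.imread("pics/w2.png"); c=f[100:460,230:500]
cv2.imwrite("pics/w2c.png",cv2.resize(c,None,fx=1.66,fy=1.66,interpolation=cv2.INTER_CUBIC))
E
```

```text
(no output)
```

View pics/w2c.png

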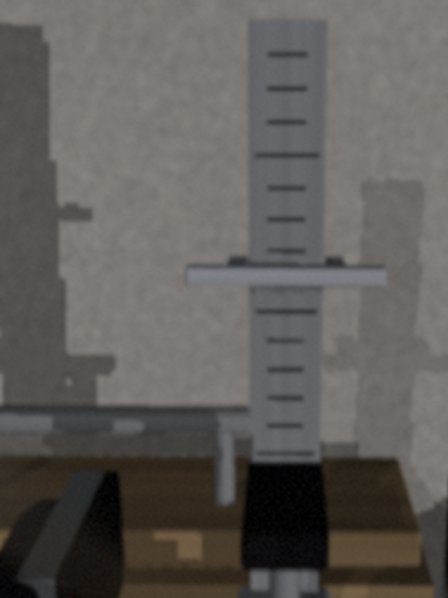

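jog_arm(
  targets=[
    {"dp": [-25, 0.5, 0], "rotation": [0, 0, 0], "gripper": 0.3},
    {"dp": [-25, 0.5, 0], "rotation": [0, 0, 0.2], "gripper": 0.3},
    {"dp": [0, 0, 40], "rotation": [0, 0, 0], "gripper": 0.3},
    {"dp": [0, 0, 40], "rotation": [0, 0, 0], "gripper": 0.3},
    {"dp": [0, 0, 34], "rotation": [0, 0, 0], "gripper": 0.3},
  ],
)

```text
time: 6.2
tool_pos: [0.575, -0.0498, 0.142]
tcp_rot: [-0.029, 1.0, 0.0, -0.001]
ft_force: [0.6, 0.6, -0.6]
grip_width: 0.0552
grip_force: 0.0
```

jog_arm(
  targets=[
    {"dp": [0, 0, 0], "rotation": [0, 0, 0], "gripper": 0.3},
    {"dp": [0, 0, 0], "rotation": [0, 0, 0], "gripper": -1},
    {"dp": [0, 0, 0], "rotation": [0, 0, 0], "gripper": -1},
    {"dp": [0, 0, 0], "rotation": [0, 0, 0], "gripper": -1},
    {"dp": [0, 0, 0], "rotation": [0, 0, 0], "gripper": -1},
  ],
  force=80,
)

```text
time: 6.7
tool_pos: [0.577, -0.0492, 0.1472]
tcp_rot: [-0.03, 1.0, -0.001, 0.002]
ft_force: [0.1, 0.7, 7.2]
grip_width: 0.0231
grip_force: 79.2
```

jog_arm(
  targets=[
    {"dp": [0, 0, 0], "rotation": [0, 0, 0], "gripper": -1},
    {"dp": [0, 0, 0], "rotation": [0, 0, 0], "gripper": -1},
    {"dp": [0, 0, 0], "rotation": [0, 0, 0], "gripper": -1},
  ],
)

```text
time: 7.0
tool_pos: [0.577, -0.0492, 0.1472]
tcp_rot: [-0.03, 1.0, -0.001, 0.002]
ft_force: [-0.5, 0.7, 6.4]
grip_width: 0.023
grip_force: 79.2
```

jog_arm(
  targets=[
    {"dp": [8, 0, 0], "rotation": [0, 0, 0], "gripper": -1},
    {"dp": [12, 0, 0], "rotation": [0, 0, 0], "gripper": -1},
    {"dp": [12, 0, 0], "rotation": [0, 0, 0], "gripper": -1},
    {"dp": [12, 0, 0], "rotation": [0, 0, 0], "gripper": -1},
    {"dp": [10, 0, 0], "rotation": [0, 0, 0], "gripper": -1},
  ],
)

```text
time: 7.5
tool_pos: [0.5236, -0.0523, 0.1472]
tcp_rot: [-0.029, 1.0, -0.001, 0.004]
ft_force: [6.6, 1.7, 5.8]
grip_width: 0.0231
grip_force: 79.2
```

jog_arm(
  targets=[
    {"dp": [8, 0, 0], "rotation": [0, 0, 0], "gripper": -1},
    {"dp": [2, 0, 0], "rotation": [0, 0, 0], "gripper": -1},
    {"dp": [0, 0, 0], "rotation": [0, 0, 0], "gripper": -1},
    {"dp": [0, 0, 0], "rotation": [0, 0, 0], "gripper": -1},
    {"dp": [0, 0, 0], "rotation": [0, 0, 0], "gripper": -1},
  ],
)

```text
time: 8.0
tool_pos: [0.514, -0.0529, 0.1472]
tcp_rot: [-0.029, 1.0, -0.001, 0.004]
ft_force: [5.5, 2.3, 4.3]
grip_width: 0.0229
grip_force: 79.3
```

```bash
python3 - <<'E'
from h import *
import cv2,json
o=manip.get_obs()
print(o['time'],o['tool_pos'],o['tcp_rot'],o['ft_force'],o['grip_width'],local([.7295,-.1145,.06],o['tool_pos']))
json.dump([list(o['tool_pos']),list(o['tcp_rot'])],open('w3.json','w'))
f=cv2.resize(manip.grab_frame("wrist")[230:335,210:350],None,fx=3,fy=3,interpolation=cv2.INTER_CUBIC)
g=cv2.resize(manip.grab_frame("scene")[140:245,190:300],None,fx=5.7,fy=5.7,interpolation=cv2.INTER_CUBIC)[:598]
cv2.imwrite("pics/w3.png",f);cv2.imwrite("pics/s3.png",g);print(g.shape)
E
```

```text
8.0 [ 0.51403938 -0.05286989  0.14721764] [-2.94970167e-02  9.99556567e-01 -6.75117617e-04  4.01752272e-03] [5.50936798 2.33035383 4.32770757] 0.02288643759952727 [-0.21137732  0.07443909  0.14721764]
(598, 627, 3)
```

View pics/s3.png

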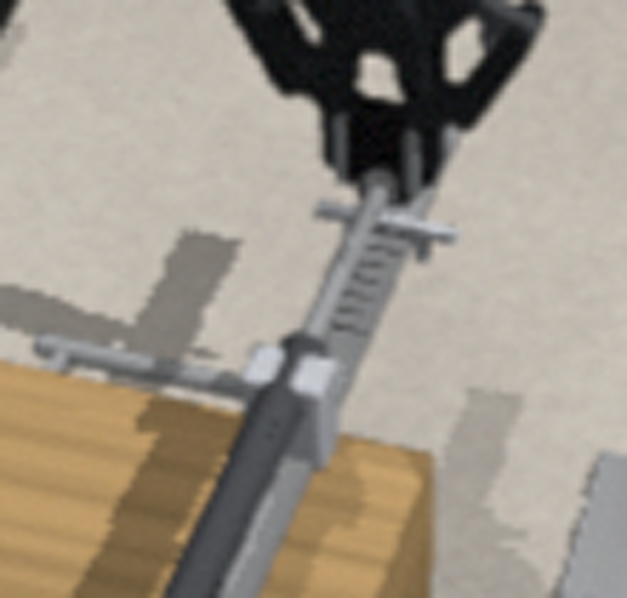

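View pics/w3.png

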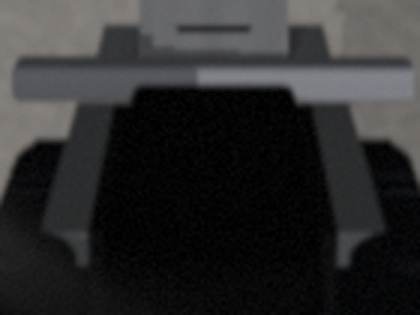

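The wrist crop shows the rider's top face at about rows 70–103 of the crop, with the plate's lower front edge at row 87. The scene crop shows the plate gripped right above the rider and the drawer's handle close to the cabinet.

```bash
python3 - <<'E'
from h import *
import json
p=json.load(open('w3.json'));s=[.7295,-.1145,.06]
W=lambda r,c,z:np.round(local(s,wray(p,[c/3+210,r/3+230],z)),4)
print("rider back top",W(102,30,.113),W(102,400,.113),"front top?",W(68,30,.113),W(68,400,.113),"front bottom",W(57,30,.106))
print("plate low front",W(87,210,.125))
E
```

```text
rider back top [-0.2102  0.046   0.113 ] [-0.2102  0.1044  0.113 ] front top? [-0.216   0.0462  0.113 ] [-0.216   0.1042  0.113 ] front bottom [-0.215   0.0451  0.106 ]
plate low front [-0.2179  0.0745  0.125 ]
```

The estimates put the plate 0.4–1.2 mm short of the mark, so I'll draw it out a little more.

jog_arm(
  targets=[
    {"dp": [0.8, 0, 0], "rotation": [0, 0, 0], "gripper": -1},
    {"dp": [0, 0, 0], "rotation": [0, 0, 0], "gripper": -1},
    {"dp": [0, 0, 0], "rotation": [0, 0, 0], "gripper": -1},
    {"dp": [0, 0, 0], "rotation": [0, 0, 0], "gripper": -1},
    {"dp": [0, 0, 0], "rotation": [0, 0, 0], "gripper": -1},
  ],
)

```text
time: 8.6
tool_pos: [0.5133, -0.0529, 0.1472]
tcp_rot: [-0.029, 1.0, -0.001, 0.004]
ft_force: [5.9, 2.6, 5.4]
grip_width: 0.0231
grip_force: 79.2
```

```bash
python3 -c "
from bench import manip
o=manip.get_obs();print(o['tool_pos'],o['grip_force'],o['ft_force'],o['joint_velocities'])
print(manip.finish_job())"
```

```text
[ 0.51332168 -0.05289431  0.14721791] 79.22903895378113 [5.85623833 2.55553593 5.43404063] [0.00128143 0.0001805  0.00033395 0.00023689 0.00021783 0.00020669]
the job is handed in; nothing more can be done
None
```

The drawer is pushed fully home, and the plate is held above the mark rider (to within about 1 mm by camera) against the spring; the job was handed in at 8.6 s, with no verdict returned.

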